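Hang a second alignment mould on the occupied hook

TASK

Take the blue screen-alignment mould out of the rack and hang it by its hole on the hook, in front of the grey mould that already hangs there. Slide the grey one back with it, both on the hook, until you feel the sprung stop behind them give by a few millimetres, without forcing it, then let the blue mould hang freely close in front of the grey one. Leave the orange mould in the rack and keep the grey one on the hook.

Things in the scene. Friction and masses are not known exactly. Their poses are not given: they have to be found in the camera images.
- hook_stand: Fixed hook stand: dark steel foot 130 x 100 mm, grey post 30 mm wide, 170 mm tall. Origin on the counter under the root of the hook; z up; the hook runs from the post along the stand's -x axis, roughly towards the robot.
- hook_root (a point): Where the hook's axis leaves the post, 155 mm above the counter; axes as the stand's. On the hook, behind the grey mould, sits a stop: a sprung black rubber pad (32 mm disc). Its front face is 24 to 51 mm in front of this point, unreported: feel it. It yields at 2 N, stiffens by 1 N/mm, is rigid after 10 mm (12 N), springs back. Over 20 N on stop, hook or between moulds is forcing.
- hook_tip (a point): Centre of the hook's rounded tip: 136 mm along the stand's -x from the root and 9 mm above the axis. The hook is a round steel rod 8 mm thick, level and straight for 125 mm from the root, its last part rising at about 40 degrees.
- mould_rack: Fixed grey plastic rack 104 x 84 mm, 36 mm tall, with two slots 50 mm apart along its x axis (at x = -25 and +25 mm) in which moulds stand upright, their feet 8 mm above the counter; slots 11 mm wide, 64 mm long. Origin: underside centre. Which slot holds the blue mould varies.
- blue_mould: Blue flat plate with a shallow phone-shaped recess in its front, standing upright in the rack: 60 mm wide (its y), 118 mm tall (z), 8 mm thick (x); about 0.13 kg, strong metal, may be gripped firmly. Origin: centre of its bottom edge; recess faces -x. Grip it from above across its 60 mm width, at the height of the hole. Hung, its recess may face either way.
- blue_eye (a point): Centre of the blue mould's hole, 96 mm above its origin; hole 14 mm wide, 24 mm tall, right through; 10 mm of metal above it. Hanging, this point is 8 mm below the axis of the hook.
- grey_mould: Bare aluminium mould of the same kind, 50 mm wide, 108 mm tall, 8 mm thick, hanging loose on the hook by its hole 62 to 84 mm in front of the root, ahead of the pad and not touching it; slides along the hook with little force. Origin: centre of its bottom edge.
- grey_eye (a point): Centre of the grey mould's hole (14 x 24 mm), 86 mm above its origin; 8 mm below the hook's axis as it hangs.
- orange_mould: Orange mould, same size as the blue one, in the other slot of the rack; stays there. Origin: centre of its bottom edge.
- flux_jar: Small jar with green lid, 42 mm wide, 27 mm tall, standing loose at the right front; bystander. Origin: underside centre.
- solder_spool: Loose spool of solder, 54 mm wide, 27 mm tall, at the right; bystander. Origin: underside centre.

How it is judged:
By the outcome, as a careful person would: the job done as asked, in the order asked, and still so for the second after the job is handed in, with the robot touching nothing.
It also fails if it takes over 59 s, if anything falls off the work surface, if the arm or the gripper's body presses on something with over 40 N, if the wrist force passes 120 N, or if a joint passes its speed limit or range.

ROBOT

A 7-joint arm with a two-finger parallel gripper is mounted at the origin on a cart in front of the work surface, level with it; the furniture and walls round the work are solid. World frame = base frame: x ahead of the robot, y to its left, z up, the work surface at z = 0. Lengths are in mm, angles in rad, forces in N, time in s.
With the tool pointing down it reaches from about 400 to 875 mm from the base axis. Payload 4.4 kg.
Tool frame: the origin (TCP) lies at the very end of the fingers, on their centre line; the grasp point (between the pads) lies 19 mm behind it; z points along the fingers, y is the line along which they close (so a half turn about z gives the same grasp; the last joint's range is limited). The gripper opens to 85 mm and grips with 20 to 120 N. Pads are 22 mm wide; open, the fingers measure 114 mm over their backs; the gripper's body (76 mm by 85 mm) begins 54 mm behind the grasp point. The pads swing forward as they close: fully open they stand 13 mm farther back than shut.
Start: joints at [-1.237, 0.628, 0.038, 1.517, -0.027, 0.996, -0.02], TCP at [252.98, 598.764, 231.313] pointing down, gripper open.
Joint ranges: [-3.06, 3.06], [-0.37, 2.12], [-1.25, 1.32], [0.18, 2.47], [-1.1, 4.24], [0.23, 1.98], [-2.94, 2.94]. Speed limits (rad/s): [2.57, 2.57, 3.14, 3.14, 3.14, 3.14, 3.14].

INTERFACE

Orientations are given as [roll, pitch, yaw] about the fixed x, y, z axes, in that order (R = Rz(yaw) Ry(pitch) Rx(roll)).
In Python, from cell import read_state, get_image, camera_info, finish_job gives the robot as it stands.
- The arm moves only by the tool play_rows, never from a script. Its argument "deltas" is one flat list of numbers, 7 for each row, row after row: the shift along the tool's x, y, z in mm, then the turn, a rotation vector about the tool's x, y, z in rad, then the opening, from 0 (shut) to 1 (fully open). In form: [dx, dy, dz, ax, ay, az, grip, dx, dy, dz, ax, ay, az, grip, ...]. A call has 1 to 10 rows; each row is the pose to reach, as a shift and turn from the pose commanded when the call began, along the tool's axes at that moment; what a row does not reach only later rows make up. A row lasts 1/8 s, in which the tool goes at most 62.5 mm and 10.7 degrees, less where a joint would pass 70% of its speed; a pose out of reach is approached as far as the arm can. A call with a gripper value outside its range is refused whole. The fingers move at their own pace and stop on an object; the grip force is fixed at half the most. Time passes only in rows, so rows that repeat a pose let the fingers close. It gives the time, the measured TCP pose, the force, the opening and the grip force at its end, in the units of the state.
- read_state(): the state, without advancing time (a new reading comes with each control period).
- get_image(name): name is "side" or "top"; returns the picture (420x560x3 uint8, red, green, blue); there is no depth.
- camera_info(name): a dict with "fx", "fy", "cx", "cy" (pixels), "T" (4x4, takes a point from camera to world coordinates). Camera axes: x right, y down, z forward; pixel columns grow to the right and rows downward; lengths in mm; the calibration is good to about 2 mm. A picture is of the moment at which its call begins. camera_info takes no time and is no camera call.
- finish_job(): hands the job in; it is judged then, once.
The state is a dict: "clock": time; "qpos": joint angles; "qd": joint speeds; "tau": joint torques, N m; "eef_pos": TCP position; "tool_rot": TCP orientation; "force": force on the tool from outside, world axes, zero at the start; "torque": the same for the moment, N m; "width": finger opening in mm; "gripper_force": force on a finger pad.
Only numpy, scipy, OpenCV 4.12 (cv2) and the standard library are available. Lean on these libraries where they do the work, as an engineer would, in place of code of your own. Each camera call takes 0.05 s, during which the arm holds its last target. There are 200 camera calls.

## Working session

There is one attempt and no reset: what is moved stays moved. The work goes in short steps, Python scripts to look and compute and a tool call to move; the robot and the scene stay as the last step left them, time stands still between calls to the robot, and variables do not carry over. Pictures are saved under pics/ and viewed, at most 10 in all, crops included, and the job is handed in when it is done.

Besides the shell and the picture viewer there is one more tool, called as name(argument=value, ...) on one line, values as JSON. play_rows: Moves the arm, as the interface text tells. Its arguments: {"type":"object","properties":{"deltas":{"type":"array"}},"required":["deltas"]}

```bash
mkdir -p pics; python3 - <<'E'
from cell import *
import cv2,numpy as np
np.set_printoptions(precision=4,suppress=True)
for n in("side","top"):
    cv2.imwrite(f"pics/{n}0.png",get_image(n)[:,:,::-1]); c=camera_info(n); print(n,c["fx"],c["fy"],c["cx"],c["cy"]);print(np.array(c["T"]))
print(read_state())
E
```

```text
side 500.39053256419515 500.39053256419515 279.40725601197613 215.17008425638193
[[ -0.9937  -0.0794   0.0797 427.6104]
 [ -0.112    0.6308  -0.7678 658.1274]
 [  0.0107  -0.7719  -0.6357 784.7139]
 [  0.       0.       0.       1.    ]]
top 404.314423109744 404.314423109744 282.57032298102723 206.00689502974888
[[   0.0165   -0.9845    0.1746  363.193 ]
 [  -0.9995   -0.0207   -0.0224 -138.0737]
 [   0.0256   -0.1741   -0.9844  983.4101]
 [   0.        0.        0.        1.    ]]
{'clock': 0.1, 'qpos': array([-1.2368,  0.6292,  0.0384,  1.5183, -0.027 ,  0.9963, -0.02  ]), 'qd': array([-0.0007, -0.0006,  0.0007, -0.0019,  0.0035, -0.0001,  0.0012]), 'tau': array([  0.0025, -56.4528,   1.2302, -19.397 ,   0.0113,   0.0055,
         0.    ]), 'eef_pos': array([252.7537, 598.2402, 230.5003]), 'tool_rot': array([-3.1399,  0.    ,  2.7418]), 'force': array([-0.6905, -0.093 ,  0.6154]), 'torque': array([ 0.0557, -0.0234, -0.0415]), 'gripper_force': 0.0, 'width': 85.39406740155819}
```

View pics/side0.png

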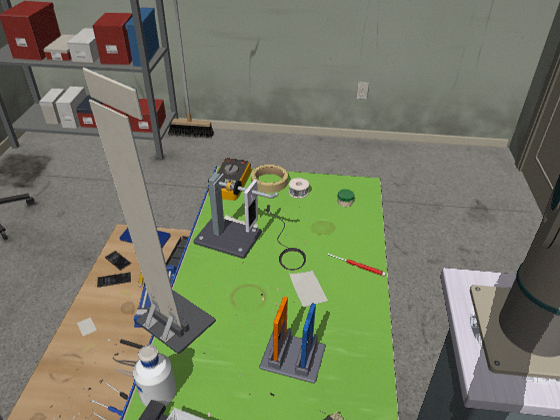

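View pics/top0.png

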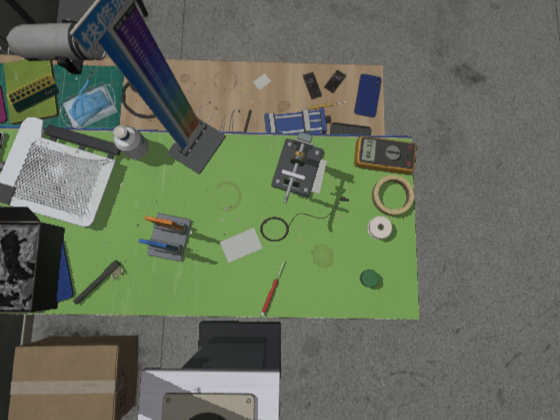

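Side view: the rack is near (295,345), with blue the nearer slot to the robot and orange farther; the hook stand is at (230,230), with the hook pointing to (275,195). Top view: blue is at (160,245), orange at (165,222), and the hook runs from (300,150) to (287,202). A tall sign stand is at (195,145). I'll zoom in next.

```bash
cat > h.py <<'E'
import numpy as np,cv2
from cell import *
from scipy.optimize import least_squares
def cam(n):
    c=camera_info(n);T=np.array(c["T"]);return c,T
def proj(n,P):
    c,T=cam(n);p=(np.atleast_2d(P)-T[:3,3])@T[:3,:3]
    return np.c_[c["fx"]*p[:,0]/p[:,2]+c["cx"],c["fy"]*p[:,1]/p[:,2]+c["cy"]]
def ray(n,uv):
    c,T=cam(n);d=T[:3,:3]@[(uv[0]-c["cx"])/c["fx"],(uv[1]-c["cy"])/c["fy"],1];return T[:3,3],d
def onz(n,uv,z):
    o,d=ray(n,uv);return o+d*(z-o[2])/d[2]
def tri(a,b):
    r=least_squares(lambda P:np.r_[proj("side",P)[0]-a,proj("top",P)[0]-b],[500,0,100]);return r.x,np.sqrt(2*r.cost)
E
python3 - <<'E'
import cv2,numpy as np
s=cv2.imread("pics/side0.png");t=cv2.imread("pics/top0.png")
f=lambda im,x,y,w,h:cv2.resize(im[y:y+h,x:x+w],(400,300),interpolation=cv2.INTER_CUBIC)
cv2.imwrite("pics/z0.png",np.vstack([np.hstack([f(s,190,165,100,75*1+0),f(s,245,290,100,75+0)]),np.hstack([f(t,255,130,100,75),f(t,120,200,100,75)])]))
E
```

```text
(no output)
```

View pics/z0.png

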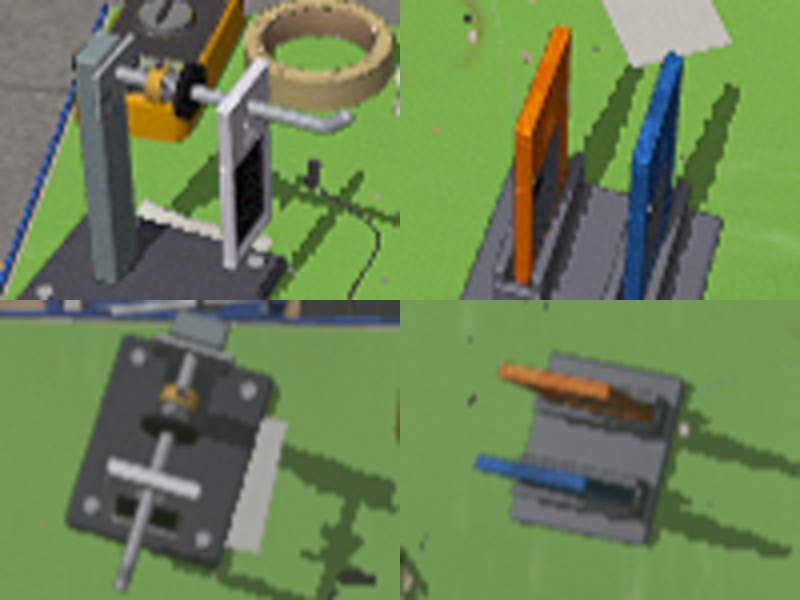

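```bash
python3 - <<'E'
from h import *
np.set_printoptions(precision=1,suppress=True)
pts=dict(tip=((277,194.5),(285.5,200.7)),root=((219,183),(302.5,144.2)),bl_p=((305,328.7),(138.7,240.7)),bl_m=((313.7,303.7),(166.2,245.7)),
or_p=((276,321.5),(144.7,218)),or_m=((285.5,297),(172.5,223)))
for k,(a,b) in pts.items():
    z=dict(ti=164,ro=155,bl=126)[k[:2]] if k[:2]!='or' else 126
    print(k,*tri(a,b),onz("side",a,z),onz("top",b,z))
for b in[(287.5,140),(323,148.7),(308.7,196.2),(272,185.5)]: print("foot",onz("top",b,10))
for b in[(158.5,213.5),(190.5,220),(181.5,261),(147.7,255)]: print("rack",onz("top",b,8))
# grey top edge ends top
for b in[(282,166),(304.7,172.7)]: print("grey",onz("top",b,155+14))
print(tri((218,184),(302.5,144.2)))
# sign pole
print(onz("top",(197,165),0),onz("top",(185,150),0))
E
```

```text
tip [ 519.4 -162.6  160.2] 0.7316821745282109 [ 517.8 -157.4  164. ] [ 519.8 -162.5  164. ]
root [ 647.2 -197.6  152.2] 0.5207689901703335 [ 647.1 -194.1  155. ] [ 645.5 -197.4  155. ]
bl_p [435.9 144.4 124.3] 0.5534323132804286 [436.4 145.6 126. ] [434.8 143.8 126. ]
bl_m [425.6  87.  121. ] 0.10712630286541454 [425.5  91.3 126. ] [425.4  85.7 126. ]
or_p [484.5 135.5 124.3] 0.5791305257895716 [484.9 136.7 126. ] [483.2 134.9 126. ]
or_m [474.9  77.1 120.1] 0.2718663353850806 [474.8  82.2 126. ] [473.7  75.6 126. ]
foot [ 705.  -169.8   10. ]
foot [ 684.3 -259.5   10. ]
foot [ 561.7 -224.1   10. ]
foot [ 586.6 -133.3   10. ]
rack [511.4 140.2   8. ]
rack [497.1  62.2   8. ]
rack [398.3  78.    8. ]
rack [411.1 158.7   8. ]
grey [ 592.2 -154.   169. ]
grey [ 578.9 -201.4  169. ]
(array([ 649.1, -197.8,  148.9]), np.float64(0.960208778752477))
[637.3  55.4   0. ] [675.6  87.5   0. ]
```

```bash
cat >> h.py <<'E'
from scipy.spatial.transform import Rotation as R
def deltas(p0,yaw0,targets):
    "tool-frame shift for world target (x,y,z,yaw); tool pointing down"
    R0=R.from_euler('xyz',[np.pi,0,yaw0])
    for t in targets: print(np.round(R0.inv().apply(np.array(t[:3])-p0),1),"az",round(yaw0-t[3],3))
E
python3 - <<'E'
from h import *
print(proj("top",[[253,599,230],[253,599,400],[430,115,126]]),proj("side",[[253,599,230],[253,599,400]]))
for z in(0,100,200):print(onz("top",(55,215),z),onz("top",(55,305),z))
deltas([252.98,598.76,231.3],2.742,[(253,599,300,2.742),(430,115,230,2.97),(430,115,150,2.97),(430,115,78,2.97)])
E
```

```text
[[-151.48388305  334.53700152]
 [-283.08002569  352.24879785]
 [ 152.3263249   243.24910491]] [[506.3007695  742.43780812]
 [598.43213594 710.98819273]]
[503.84268759 391.32966497   0.        ] [2.91671062e+02 3.67268113e+02 1.13686838e-13]
[489.54044604 337.4962334  100.        ] [298.94391252 315.88142782 100.        ]
[475.23820448 283.66280184 200.        ] [306.21676325 264.49474288 200.        ]
[  0.1   0.2 -68.7] az 0.0
[-351.3 -376.8    1.3] az -0.228
[-351.3 -376.8   81.3] az -0.228
[-351.3 -376.8  153.3] az -0.228
```

```bash
python3 - <<'E'
import cv2,numpy as np
s=cv2.imread("pics/side0.png");t=cv2.imread("pics/top0.png")
a=cv2.resize(t[190:340,0:140],None,fx=3,fy=3,interpolation=2);b=cv2.resize(s[330:420,60:180],None,fx=3,fy=3,interpolation=2)
b=cv2.copyMakeBorder(b,0,a.shape[0]-b.shape[0],0,0,0);cv2.imwrite("pics/z1.png",np.hstack([a,b]))
E
```

```text
(no output)
```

View pics/z1.png

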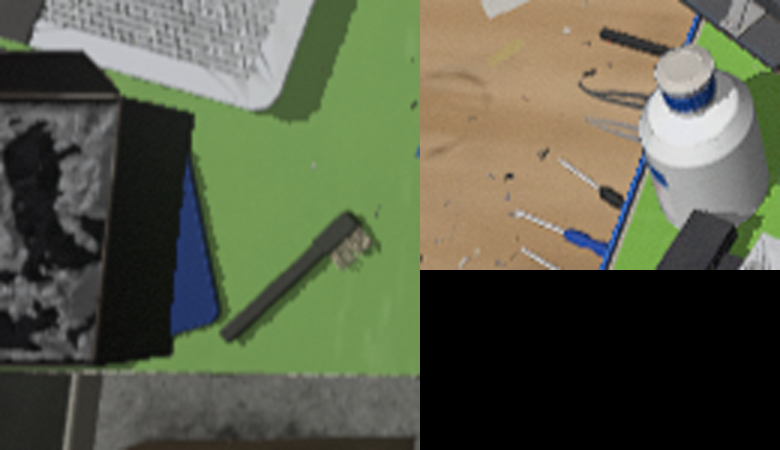

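The crop shows an open black box on the left; its height works out at about 120 mm. I'll cross above it at z ≈ 330 and come down over blue.

play_rows(deltas=[0, 0, -60, 0, 0, 0, 1, 0, 0, -100, 0, 0, 0, 1, -40, -43, -100, 0, 0, -0.03, 1, -80, -86, -100, 0, 0, -0.06, 1, -120, -129, -100, 0, 0, -0.08, 1, -160, -172, -100, 0, 0, -0.1, 1, -200, -215, -100, 0, 0, -0.13, 1, -240, -258, -90, 0, 0, -0.16, 1, -280, -300, -70, 0, 0, -0.19, 1, -316, -339, -40, 0, 0, -0.21, 1])

```text
clock: 1.35
eef_pos: [413.1, 161.7, 271.3]
tool_rot: [3.14, 0.002, 2.952]
force: [0.9, 0.1, -1.2]
width: 85.0
gripper_force: 0.0
```

play_rows(deltas=[-35.3, -37.8, 41, 0, 0, -0.018, 1, -35.3, -37.8, 41, 0, 0, -0.018, 1, -35.3, -37.8, 41, 0, 0, -0.018, 1])

```text
clock: 1.72
eef_pos: [439.4, 120.1, 230.2]
tool_rot: [3.142, -0.001, 2.969]
force: [-0.0, 0.3, -0.3]
width: 85.4
gripper_force: 0.0
```

```bash
python3 - <<'E'
from h import *
s=read_state();print(s["clock"],s["eef_pos"],s["tool_rot"],s["force"],s["qpos"])
a=get_image("side")[:,:,::-1];b=get_image("top")[:,:,::-1]
f=lambda im,x,y,w,h:cv2.resize(im[y:y+h,x:x+w],(400,400),interpolation=cv2.INTER_CUBIC)
cv2.imwrite("pics/z2.png",np.hstack([f(a,245,240,150,150),f(b,100,180,130,130)]))
E
```

```text
1.725 [439.41897457 120.07477753 230.16734216] [ 3.14150163e+00 -9.68955379e-04  2.96930283e+00] [-0.04055911  0.29101571 -0.26045036] [-0.43088868  0.35896511  0.1376349   2.03998859 -0.07170442  0.7478572
  1.14923157]
```

View pics/z2.png

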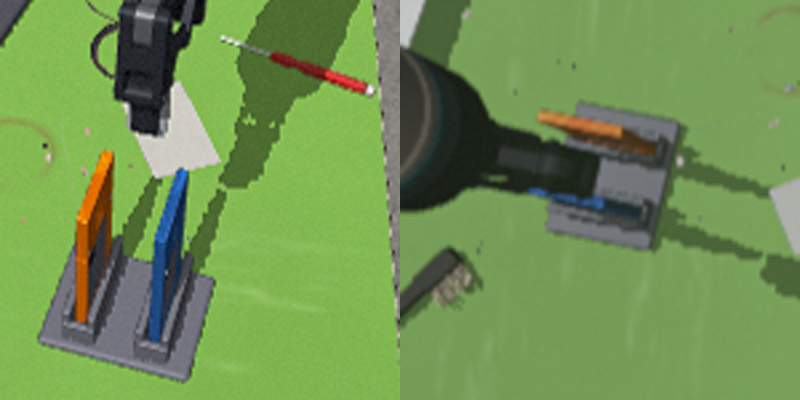

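The gripper is above and slightly behind blue (side: fingertips at about (300,290), blue top at (313,304)). I'll correct by the computed offset and descend.

play_rows(deltas=[8, -6.5, 30, 0, 0, 0, 1, 8, -6.5, 70, 0, 0, 0, 1, 8, -6.5, 90, 0, 0, 0, 1, 8, -6.5, 90, 0, 0, 0, 1])

```text
clock: 2.33
eef_pos: [429.8, 116.0, 140.0]
tool_rot: [-3.141, -0.002, 2.972]
force: [0.8, 0.1, 0.7]
width: 85.3
gripper_force: 0.0
```

```bash
python3 - <<'E'
from h import *
s=read_state();print(s["clock"],s["eef_pos"],s["tool_rot"],s["force"],s["qpos"])
a=get_image("side")[:,:,::-1];b=get_image("top")[:,:,::-1]
f=lambda im,x,y,w,h:cv2.resize(im[y:y+h,x:x+w],(400,400),interpolation=cv2.INTER_CUBIC)
cv2.imwrite("pics/z3.png",np.hstack([f(a,265,280,80,80),f(b,115,200,80,80)]))
E
```

```text
2.325 [429.77472815 115.97814197 139.96822847] [-3.14138504e+00 -1.73960826e-03  2.97233887e+00] [0.83248009 0.07507346 0.71207702] [-0.40051934  0.49947     0.10438684  2.16109727 -0.10809093  0.48737706
  1.18840351]
```

View pics/z3.png

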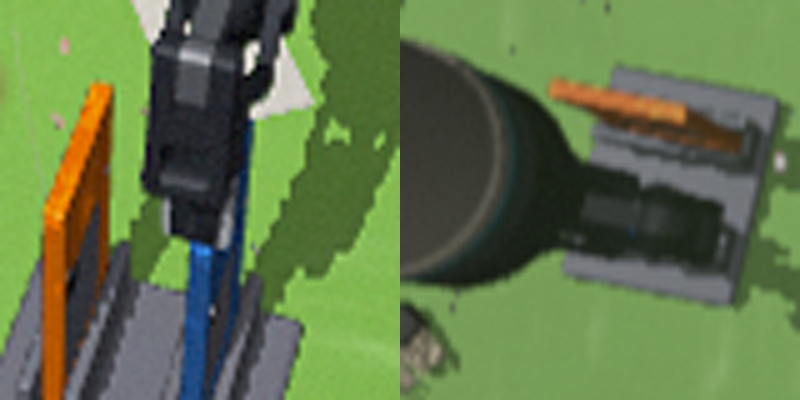

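The near finger straddles blue's edge (crop: finger tip at 165–235, blue at 188–215), so it is centred. I'll descend and close.

play_rows(deltas=[0, 0, 25, 0, 0, 0, 1, 0, 0, 45, 0, 0, 0, 1, 0, 0, 61, 0, 0, 0, 1, 0, 0, 61, 0, 0, 0, 1, 0, 0, 61, 0, 0, 0, 0, 0, 0, 61, 0, 0, 0, 0, 0, 0, 61, 0, 0, 0, 0, 0, 0, 61, 0, 0, 0, 0, 0, 0, 61, 0, 0, 0, 0, 0, 0, 61, 0, 0, 0, 0])

```text
clock: 3.68
eef_pos: [431.6, 115.2, 80.6]
tool_rot: [3.14, 0.002, 2.97]
force: [-0.5, -0.5, 6.4]
width: 59.4
gripper_force: 62.8
```

Gripped at 59.4 mm width with a 63 N grip. I'll lift straight out and compute the approach in front of the hook tip.

play_rows(deltas=[0, 0, -10, 0, 0, 0, 0, 0, 0, -30, 0, 0, 0, 0, 0, 0, -60, 0, 0, 0, 0, 0, 0, -90, 0, 0, 0, 0, 0, 0, -110, 0, 0, 0, 0, 0, 0, -110, 0, 0, 0, 0])

```text
clock: 4.42
eef_pos: [431.6, 115.0, 191.1]
tool_rot: [3.14, 0.004, 2.97]
force: [0.2, 0.2, -1.9]
width: 59.1
gripper_force: 65.1
```

```bash
python3 - <<'E'
from h import *
s=read_state();print(s["eef_pos"],s["tool_rot"],s["force"],s["width"])
p=s["eef_pos"];y=s["tool_rot"][2]
deltas(p,y,[(481,-151.5,190,2.862),(481,-151.5,141,2.862)])
E
```

```text
[431.58886078 114.9778298  191.09927088] [3.13952095 0.00356763 2.96979516] [ 0.24697901  0.24411904 -1.88411406] 59.12707066849448
[ -94.2 -254.1    1.1] az 0.108
[ -94.2 -254.1   50.1] az 0.108
```

play_rows(deltas=[-9, -25, 0, 0, 0, 0.01, 0, -24, -65, 0, 0, 0, 0.03, 0, -40, -107, 0, 0, 0, 0.045, 0, -55, -149, 0, 0, 0, 0.065, 0, -70, -190, 5, 0, 0, 0.08, 0, -84, -228, 20, 0, 0, 0.1, 0, -94, -254, 40, 0, 0, 0.108, 0, -94, -254, 50, 0, 0, 0.108, 0, -94, -254, 50, 0, 0, 0.108, 0, -94, -254, 50, 0, 0, 0.108, 0])

```text
clock: 5.68
eef_pos: [479.8, -150.4, 139.4]
tool_rot: [3.141, -0.0, 2.864]
force: [0.5, -0.1, -1.1]
width: 59.3
gripper_force: 65.2
```

```bash
python3 - <<'E'
from h import *
s=read_state();print(s["clock"],s["eef_pos"],s["tool_rot"],s["force"],s["width"])
a=get_image("side")[:,:,::-1];b=get_image("top")[:,:,::-1]
cv2.imwrite("pics/sb.png",a);cv2.imwrite("pics/tb.png",b)
f=lambda im,x,y,w,h:cv2.resize(im[y:y+h,x:x+w],(400,400),interpolation=cv2.INTER_CUBIC)
cv2.imwrite("pics/z4.png",np.hstack([f(a,210,150,100,100),f(b,250,140,80,80)]))
E
```

```text
5.675 [ 479.83881536 -150.35580048  139.42611943] [ 3.14098971e+00 -3.65523446e-04  2.86364480e+00] [ 0.47191012 -0.11384266 -1.14285956] 59.33481480319899
```

View pics/z4.png

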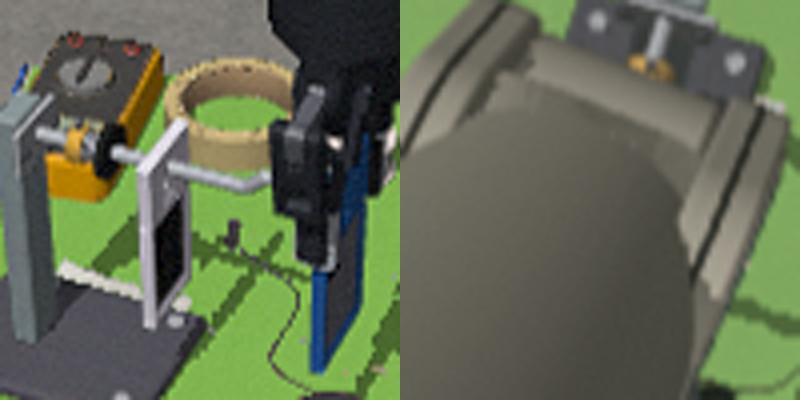

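Blue hangs in the gripper ahead of the tip (side: tip at about (277,194), blue's near-bottom corner at (289,242)). The arm blocks the top view, so I'll fit the hook line in the first top picture and check blue in the side view.

```bash
python3 - <<'E'
from h import *
np.set_printoptions(precision=1,suppress=True)
t=cv2.imread("pics/top0.png").astype(int)
pts=[]
for r in list(range(147,152))+list(range(162,166))+list(range(174,202)):
    c0=302.5-(r-144.2)*17/56.5
    cs=np.arange(int(c0)-7,int(c0)+9);px=t[r,cs];sat=px.max(1)-px.min(1);w=np.where((sat<30)&(px.min(1)>95),1.,0)
    if w.sum()>=2:
        c=(cs*w).sum()/w.sum();p=onz("top",(c+.0,r),155 if r<195 else 155+9*(r-195)/5);pts.append(p);print(r,c,p[:2],round(.2756*p[0]+.9613*p[1],1))
P=np.array(pts);k=np.polyfit(P[:,0],P[:,1],1);print("slope",k,np.degrees(np.arctan(k[0])), "y at 520",np.polyval(k,520),"at 480",np.polyval(k,480))
n=np.array([.2756,.9613,0]);u=np.array([-.9613,.2756,0]);c=np.array([479.8,-150.4,66.8])
print(proj("side",[c+30*n+4*u,c+30*n-4*u,c-30*n+4*u,c-30*n-4*u]), proj("side",[[519.6,-162.5,164]]))
E
```

```text
147 301.0 [ 639.1 -194.2] -10.5
148 301.0 [ 636.9 -194.2] -11.2
149 301.0 [ 634.7 -194.2] -11.8
150 300.5 [ 632.4 -193.2] -11.4
151 300.0 [ 630.2 -192.1] -11.0
163 296.0 [ 603.4 -183.9] -10.4
164 296.0 [ 601.2 -183.9] -11.1
165 296.0 [ 599.1 -183.9] -11.7
174 293.0 [ 579.2 -177.8] -11.3
175 294.5 [ 577.1 -181. ] -14.9
176 295.5 [ 575.  -183.1] -17.6
177 295.3333333333333 [ 572.8 -182.8] -17.8
178 294.14285714285717 [ 570.6 -180.3] -16.1
179 292.5 [ 568.4 -176.9] -13.4
180 291.75 [ 566.2 -175.3] -12.5
181 291.0 [ 564.  -173.8] -11.6
182 290.5 [ 561.8 -172.7] -11.2
183 290.0 [ 559.6 -171.7] -10.8
184 287.4 [ 557.3 -166.3] -6.2
185 287.125 [ 555.1 -165.7] -6.3
186 289.0 [ 553.1 -169.7] -10.7
187 290.4 [ 551.  -172.7] -14.1
188 290.5 [ 548.9 -172.9] -14.9
189 288.0 [ 546.6 -167.7] -10.5
190 288.0 [ 544.4 -167.7] -11.2
191 287.5 [ 542.3 -166.7] -10.8
192 287.0 [ 540.1 -165.7] -10.4
193 287.0 [ 538.  -165.7] -11.0
194 287.0 [ 535.8 -165.7] -11.6
195 286.5 [ 533.7 -164.7] -11.3
196 286.0 [ 531.2 -163.7] -10.9
197 285.5 [ 528.6 -162.6] -10.6
198 285.0 [ 526.1 -161.5] -10.3
199 284.5 [ 523.7 -160.5] -9.9
200 284.5 [ 521.2 -160.5] -10.6
201 285.0 [ 518.8 -161.5] -12.2
slope [-0.3 -8.3] -16.353579270261868 y at 520 -160.9120254123722 at 480 -149.17459181888427
[[290.4 242.8]
 [286.9 241.8]
 [300.4 225.8]
 [297.  224.9]] [[276.4 192.9]]
```

```bash
python3 - <<'E'
from h import *
s=cv2.imread("pics/sb.png").astype(int)
for r in range(214,246,2):
    c=[x for x in range(280,315) if s[r,x,0]>s[r,x,2]+50 and s[r,x,0]>s[r,x,1]+25]
    d=[x for x in range(280,315) if s[r,x,1]>s[r,x,0]+50]
    print(r,(min(c),max(c)) if c else None, "green from", [x for x in d if x>290][:1])
E
```

```text
214 (299, 299) green from [301]
216 (299, 299) green from [301]
218 (288, 299) green from [301]
220 (288, 299) green from [301]
222 (288, 299) green from [301]
224 (288, 299) green from [301]
226 (288, 299) green from [300]
228 (288, 298) green from [300]
230 (288, 297) green from [299]
232 (288, 296) green from [297]
234 (288, 294) green from [296]
236 (288, 293) green from [295]
238 (288, 292) green from [294]
240 (288, 291) green from [293]
242 (288, 290) green from [292]
244 None green from [291]
```

Blue is where expected, within about 1 px. The hook line lies about 1.2 mm to the +tool-y side, so I'll correct that and advance to the tip.

play_rows(deltas=[0, 1.2, -1.5, 0, 0, 0, 0, -10, 1.2, -1.5, 0, 0, 0, 0, -20, 1.2, -1.5, 0, 0, 0, 0, -28, 1.2, -1.5, 0, 0, 0, 0, -33, 1.2, -1.5, 0, 0, 0, 0, -37, 1.2, -1.5, 0, 0, 0, 0, -41, 1.2, -1.5, 0, 0, 0, 0, -41, 1.2, -1.5, 0, 0, 0, 0])

```text
clock: 6.78
eef_pos: [519.8, -161.9, 140.8]
tool_rot: [-3.142, 0.0, 2.862]
force: [-0.0, -0.1, -1.7]
width: 59.0
gripper_force: 65.2
```

```bash
python3 - <<'E'
from h import *
s=read_state();print(s["clock"],s["eef_pos"],s["tool_rot"],s["force"],s["torque"],s["width"])
a=get_image("side")[:,:,::-1]
f=lambda im,x,y,w,h:cv2.resize(im[y:y+h,x:x+w],(640,560),interpolation=cv2.INTER_CUBIC)
cv2.imwrite("pics/z5.png",f(a,220,165,80,70))
E
```

```text
6.775 [ 519.77394078 -161.9045321   140.76569081] [-3.14156596e+00  1.15306445e-04  2.86182580e+00] [-0.01270024 -0.09674592 -1.71434538] [-0.03347309 -0.00483277  0.06016184] 59.03480325118544
```

View pics/z5.png

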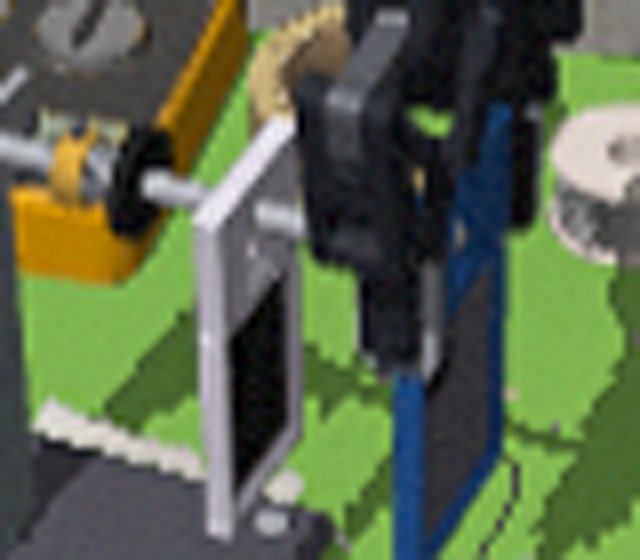

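No contact force; the tip is entering the hole (a light spot at crop (460,235)). The measured lateral offset from the hook line is about 1.4 mm, so I'll correct that and follow the bend down.

play_rows(deltas=[0, 1.4, 0, 0, 0, 0, 0, -3, 1.4, 1.5, 0, 0, 0, 0, -6, 1.4, 4, 0, 0, 0, 0, -9, 1.4, 6.5, 0, 0, 0, 0, -12, 1.4, 9, 0, 0, 0, 0, -16, 1.4, 11, 0, 0, 0, 0, -20, 1.4, 12, 0, 0, 0, 0, -25, 1.4, 12, 0, 0, 0, 0, -25, 1.4, 12, 0, 0, 0, 0])

```text
clock: 7.95
eef_pos: [544.5, -167.5, 128.8]
tool_rot: [3.142, 0.001, 2.862]
force: [0.2, 0.3, -2.1]
width: 59.1
gripper_force: 65.2
```

```bash
python3 - <<'E'
from h import *
s=read_state();p=s["eef_pos"];print(s["clock"],p,s["tool_rot"],s["force"],s["torque"],s["width"],.2756*p[0]+.9613*p[1])
E
```

```text
7.95 [ 544.54134789 -167.50179309  128.8389409 ] [3.14158361e+00 5.89289791e-04 2.86185404e+00] [ 0.18192803  0.28757882 -2.05378961] [-0.04387129 -0.04557542  0.02827845] 59.095755619257204 -10.943878223009591
```

The mould threads freely with no contact force. I'll slide back towards the grey one in slow steps, watching the force.

play_rows(deltas=[-5, 0, 0, 0, 0, 0, 0, -10, 0, 0, 0, 0, 0, 0, -15, 0, 0, 0, 0, 0, 0, -20, 0, 0, 0, 0, 0, 0, -25, 0, 0, 0, 0, 0, 0, -30, 0, 0, 0, 0, 0, 0, -35, 0, 0, 0, 0, 0, 0, -40, 0, 0, 0, 0, 0, 0, -43, 0, 0, 0, 0, 0, 0, -43, 0, 0, 0, 0, 0, 0])

```text
clock: 9.2
eef_pos: [585.8, -179.4, 128.8]
tool_rot: [-3.142, 0.001, 2.862]
force: [-0.6, -0.6, -1.9]
width: 59.1
gripper_force: 65.2
```

```bash
python3 - <<'E'
from h import *
s=read_state();p=s["eef_pos"];print(p,s["tool_rot"],s["force"],s["force"]@[-.9613,.2756,0],s["torque"],.2756*p[0]+.9613*p[1])
E
```

```text
[ 585.76967284 -179.39455082  128.78628796] [-3.14154945e+00  6.93989543e-04  2.86182102e+00] [-0.5649162  -0.58317677 -1.89245053] 0.38233042245667576 [-0.02732766 -0.0220692  -0.0146753 ] -11.013859871015683
```

play_rows(deltas=[-2, 0, 0, 0, 0, 0, 0, -4, 0, 0, 0, 0, 0, 0, -4, 0, 0, 0, 0, 0, 0])

```text
clock: 9.57
eef_pos: [589.4, -180.4, 128.8]
tool_rot: [-3.142, 0.0, 2.862]
force: [0.1, -0.5, -1.4]
width: 59.1
gripper_force: 65.2
```

play_rows(deltas=[-2, 0, 0, 0, 0, 0, 0, -3, 0, 0, 0, 0, 0, 0, -3, 0, 0, 0, 0, 0, 0])

```text
clock: 9.95
eef_pos: [592.2, -181.2, 128.8]
tool_rot: [-3.142, 0.0, 2.862]
force: [-0.5, 0.2, -1.6]
width: 59.1
gripper_force: 65.2
```

play_rows(deltas=[-2, 0, 0, 0, 0, 0, 0, -3, 0, 0, 0, 0, 0, 0, -3, 0, 0, 0, 0, 0, 0])

```text
clock: 10.32
eef_pos: [593.9, -181.7, 128.6]
tool_rot: [3.141, -0.002, 2.862]
force: [-3.6, 2.3, 0.5]
width: 59.5
gripper_force: 65.3
```

play_rows(deltas=[-1, 0, 0, 0, 0, 0, 0, -1, 0, 0, 0, 0, 0, 0])

```text
clock: 10.58
eef_pos: [594.6, -181.9, 128.6]
tool_rot: [3.141, -0.003, 2.862]
force: [-5.6, 1.8, 1.4]
width: 59.2
gripper_force: 65.3
```

```bash
python3 - <<'E'
from h import *
s=read_state();p=s["eef_pos"];print(p,s["tool_rot"],s["force"],s["force"]@[-.9613,.2756,0],s["torque"],s["width"],.2756*p[0]+.9613*p[1])
a=get_image("side")[:,:,::-1];s=read_state();print(s["force"],s["eef_pos"])
f=lambda im,x,y,w,h:cv2.resize(im[y:y+h,x:x+w],(640,560),interpolation=cv2.INTER_CUBIC)
cv2.imwrite("pics/z6.png",f(a,210,165,80,70))
E
```

```text
[ 594.60492587 -181.88736418  128.58595847] [ 3.14144708e+00 -2.84792487e-03  2.86184519e+00] [-5.62392939  1.75664147  1.44828204] 5.89041370906689 [0.26924987 0.94836002 0.03846207] 59.18537864458932 -10.975205620683056
[-4.71969055  2.60158794  1.40876939] [ 594.62695591 -181.91732837  128.59337488]
```

View pics/z6.png

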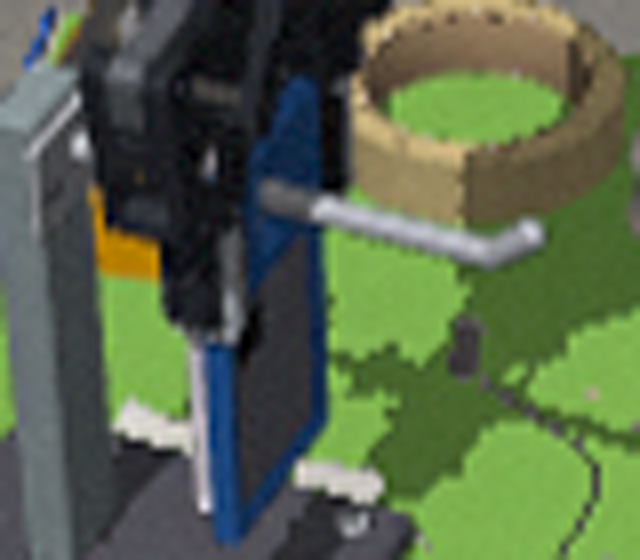

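Blue is on the hook with grey just behind it (blue/grey bottoms at about (238,232)), and the stop pushes back with about 5.5 N, roughly 2.5–3 mm of give. I'll press about 1 mm more, then back off and lower blue onto the rod.

play_rows(deltas=[-1, 0, 0, 0, 0, 0, 0, -2, 0, 0, 0, 0, 0, 0, -2, 0, 0, 0, 0, 0, 0])

```text
clock: 11.0
eef_pos: [595.8, -182.3, 128.5]
tool_rot: [3.141, -0.004, 2.862]
force: [-6.4, 1.9, 2.4]
width: 59.3
gripper_force: 65.4
```

play_rows(deltas=[2, 0, 0, 0, 0, 0, 0, 4, 0, 0, 0, 0, 0, 0, 6, 0, 0, 0, 0, 0, 0, 8, 0, 0, 0, 0, 0, 0, 9, 0, 0, 0, 0, 0, 0, 9, 0, 1, 0, 0, 0, 0, 9, 0, 2, 0, 0, 0, 0, 9, 0, 3, 0, 0, 0, 0, 9, 0, 3, 0, 0, 0, 0])

```text
clock: 12.12
eef_pos: [589.1, -180.4, 125.6]
tool_rot: [-3.142, -0.0, 2.862]
force: [-0.4, 0.5, -0.8]
width: 59.2
gripper_force: 65.2
```

play_rows(deltas=[0, 0, 0.7, 0, 0, 0, 0, 0, 0, 1.4, 0, 0, 0, 0, 0, 0, 1.4, 0, 0, 0, 0])

```text
clock: 12.5
eef_pos: [589.1, -180.3, 124.3]
tool_rot: [3.142, -0.0, 2.862]
force: [0.7, -0.2, -2.2]
width: 59.2
gripper_force: 65.2
```

play_rows(deltas=[0, 0, 0.7, 0, 0, 0, 0, 0, 0, 1.2, 0, 0, 0, 0, 0, 0, 1.2, 0, 0, 0, 0])

```text
clock: 12.88
eef_pos: [589.2, -180.4, 123.4]
tool_rot: [3.142, 0.0, 2.862]
force: [-0.2, 0.1, 1.0]
width: 59.1
gripper_force: 65.2
```

play_rows(deltas=[0, 0, 0.6, 0, 0, 0, 0, 0, 0, 1, 0, 0, 0, 0, 0, 0, 1, 0, 0, 0, 0])

```text
clock: 13.25
eef_pos: [589.3, -180.4, 123.2]
tool_rot: [3.141, 0.001, 2.862]
force: [-2.8, 1.4, 7.4]
width: 59.0
gripper_force: 65.8
```

Blue rests on the rod (the vertical force rose by about 9 N). I'll ease off and open gradually.

play_rows(deltas=[0, 0, -0.9, 0, 0, 0, 0, 0, 0, -0.9, 0, 0, 0, 0, 0, 0, -0.9, 0, 0, 0, 0.75, 0, 0, -0.9, 0, 0, 0, 0.8, 0, 0, -0.9, 0, 0, 0, 0.9, 0, 0, -0.9, 0, 0, 0, 1, 0, 0, -0.9, 0, 0, 0, 1, 0, 0, -0.9, 0, 0, 0, 1])

```text
clock: 14.25
eef_pos: [589.2, -180.4, 123.1]
tool_rot: [-3.142, 0.0, 2.862]
force: [0.3, 0.3, -0.8]
width: 85.3
gripper_force: 0.0
```

```bash
python3 - <<'E'
from h import *
s=read_state();print(s["eef_pos"],s["force"],s["torque"],s["width"],s["gripper_force"])
E
```

```text
[ 589.16788401 -180.3872938   123.10443231] [ 0.31231893  0.28645135 -0.75040633] [ 0.05207174 -0.00220389  0.00219205] 85.25484420498476 0.0
```

play_rows(deltas=[0, 0, -10, 0, 0, 0, 1, 0, 0, -30, 0, 0, 0, 1, 0, 0, -60, 0, 0, 0, 1, 0, 0, -100, 0, 0, 0, 1, 0, 0, -140, 0, 0, 0, 1, 40, 30, -150, 0, 0, 0, 1, 80, 80, -150, 0, 0, 0, 1, 100, 130, -150, 0, 0, 0, 1, 120, 160, -150, 0, 0, 0, 1, 120, 160, -150, 0, 0, 0, 1])

```text
clock: 15.5
eef_pos: [517.4, 10.1, 273.9]
tool_rot: [3.14, -0.0, 2.868]
force: [0.3, -0.2, -0.3]
width: 85.2
gripper_force: 0.0
```

```bash
python3 - <<'E'
from h import *
s=read_state();print(s["clock"],s["eef_pos"],s["force"])
a=get_image("side")[:,:,::-1];b=get_image("top")[:,:,::-1]
f=lambda im,x,y,w,h:cv2.resize(im[y:y+h,x:x+w],(400,400),interpolation=cv2.INTER_CUBIC)
cv2.imwrite("pics/z7.png",np.hstack([f(a,200,165,90,90),f(b,250,130,80,80)]))
E
```

```text
15.5 [517.36216691  10.139052   273.8831657 ] [ 0.29522479 -0.17709287 -0.32783468]
```

View pics/z7.png

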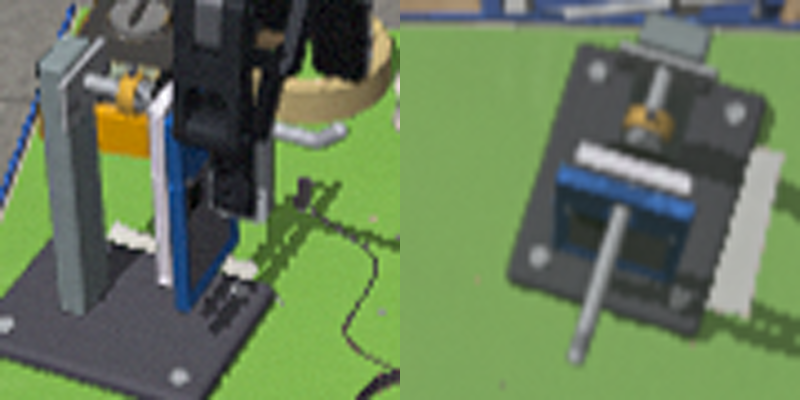

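The final picture shows blue hanging on the hook just in front of grey (top crop: grey edge at (635,168), blue edge at (625,190)), and the gripper is clear of both. Handing in.

```bash
python3 -c "
from cell import *
print(finish_job())"
```

```text
the job is handed in; nothing more can be done
None
```

The job is handed in: the blue mould hangs freely on the hook just in front of the grey one, after the sprung stop gave by roughly 4 mm at about 7 N, and the orange mould was left in the rack.

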